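# Slide the pepper mill home along the kitchen counter

## Robot

A 6-joint arm with a two-finger parallel gripper is mounted at the origin on the work surface. World frame = base frame: x ahead of the robot, y to its left, z up, the work surface at z = 0. Lengths are in mm, angles in rad, forces in N, time in s.
With the tool pointing down it reaches from about 300 to 850 mm from the base axis. Payload 5.4 kg.
Tool frame: the origin (TCP) lies at the very end of the fingers, on their centre line; the grasp point (between the pads) lies 19 mm behind it; z points along the fingers, y is the direction in which the jaws open and shut (so a half turn about z gives the same grasp; the last joint's range is limited). The gripper opens to 85 mm and grips with 20 to 120 N. Pads are 22 mm wide; open, the fingers measure 114 mm over their backs; the gripper's body (76 mm by 85 mm) begins 54 mm behind the grasp point. The pads swing forward as they close: fully open they stand 13 mm farther back than shut.
Start: joints at [0.939, 0.158, 1.597, -0, 1.386, -0.21], TCP at [235.414, 524.582, 210.799] pointing down, gripper open.
Joint ranges: [-2.91, 2.91], [-0.94, 2.29], [0.18, 2.7], [-1.29, 4.43], [0.17, 2.64], [-3, 3]. Speed limits (rad/s): [2.57, 2.57, 3.14, 3.14, 3.14, 3.14].

## Interface

Orientations are given as a unit quaternion [x, y, z, w].
In Python, from workcell import r gives the robot as it stands.
- The arm moves only by the tool carry_out, never from a script. Its argument "motion" is a list of rows, each a list of 7 numbers: the shift along the tool's x, y, z in mm, then the turn, a rotation vector about the tool's x, y, z in degrees, then the opening, from 0 (shut) to 1 (fully open). In form: [[x, y, z, wx, wy, wz, hand], ...]. A call has 1 to 10 rows; each row is the pose to reach, as a shift and turn from the pose measured when the call began, along the tool's axes at that moment; what a row does not reach only later rows make up. A row lasts 1/10 s, in which the tool goes at most 50 mm and 8.59 degrees, less where a joint would pass 70% of its speed; a pose out of reach is approached as far as the arm can. A call with a gripper value outside its range is refused whole. The fingers move at their own pace and stop on an object; "force" is the grip in N (left out, the last holds). Time passes only in rows, so rows that repeat a pose let the fingers close. It gives the time, the measured TCP pose, the force and the opening at its end, in the units of the state.
- r.sense(): the state, without advancing time (a new reading comes with each control period).
- r.capture(name): name is "scene" or "top"; returns a dict with "img" (384x512x3 uint8, red, green, blue), "fx", "fy", "cx", "cy" (pixels), "R" (3x3) and "t" (3): a world point X has camera coordinates R X + t. Camera axes: x right, y down, z forward; pixel columns grow to the right and rows downward; lengths in mm; the calibration is good to about 2 mm. A picture is of the moment at which its call begins. There is no depth.
- r.sign_off(): hands the job in, once; it reports no verdict.
The state is a dict: "time_s": time; "joint_pos": joint angles; "dq": joint speeds; "effort": joint torques, N m; "ee_pos": TCP position; "tcp_rot": TCP orientation; "ft_force": force on the tool from outside, world axes, zero at the start; "wrist_torque": the same for the moment, N m; "gripper_width": finger opening in mm.
Only numpy, scipy, OpenCV 4.12 (cv2) and the standard library are available. Lean on these libraries where they do the work, as an engineer would, in place of code of your own. Each camera call takes 0.05 s, during which the arm holds its last target.

## Task

Put the tall pepper mill away in the empty red bay without picking it up: push it gently with the fingertips, low down near its foot, so that it slides upright over the counter, in through the bay's open side and fully home against the back wall. Do not grip, lift or tip the mill, leave the oil bottle, bowl and mug alone, and draw the hand clear when done.

Things in the scene. Friction and masses are not known exactly. Their poses are not given: they have to be found in the camera images.
- pepper_mill: tall dark turned-wood pepper mill with a small steel ball on top, standing loose on the counter; 260 mm tall, about 0.3 to 0.6 kg. Its round foot is 56 mm in diameter and straight from the counter up to 45 mm; above that it narrows to a 32 mm waist at 105 mm and swells again to 48 to 50 mm at 185 and 225 mm. Origin: centre of the underside of the foot, on the counter; z up. It tips easily if pushed above its foot.
- red_bay_home (a point): the empty red bay: a three-sided sheet guard fixed to the counter, without a floor, walls 35 mm high and 5 mm thick, inner width 84 mm (along its x), inner depth 56 mm (along its y), open on its -y side. This point, on the counter in the middle of the bay, is where the centre of the mill's foot stands when the mill touches the back wall; its +y axis points from the open side to the back wall, whose inner face is 28 mm from this point.
- blue_bay: the other bay, blue, of the same shape and size and also open on its -y side, fixed beside the red one and occupied by the oil bottle; origin at its middle on the counter, as for the red bay
- oil_bottle: green glass oil bottle standing in the blue bay, 54 mm in diameter, 220 mm tall; origin at the centre of its underside; leave it alone
- steel_bowl: small steel bowl behind the bays (beyond their back walls), 110 mm across, 50 mm high, loose; origin at the centre of its underside; leave it alone
- cream_mug: small pale mug behind the bays, 68 mm across without its handle (handle on its own +y side), 70 mm high, loose; origin at the centre of its underside; leave it alone
Things that resemble listed ones, but are neither listed nor needed, are in the scene too. Of the things that look like the part that bears red_bay_home, take the one that is farthest from the robot's base at the start.

How it is judged:
By the outcome, as a careful person would: the job done as asked, in the order asked, and still so for the second after the job is handed in, with the robot touching nothing.
It also fails if it takes over 58 s, if anything falls off the work surface, if the arm or the gripper's body presses on something with over 40 N, if the wrist force passes 120 N, or if a joint passes its speed limit or range.

## Working session

There is one attempt and no reset: what is moved stays moved. The work goes in short steps, Python scripts to look and compute and a tool call to move; the robot and the scene stay as the last step left them, time stands still between calls to the robot, and variables do not carry over. Pictures are saved under pics/ and viewed, and the job is handed in when it is done.

Besides the shell and the picture viewer there is one more tool, called after "Call:" as name([rows], argument=value, ...), one row to a line, values as JSON. carry_out: Moves the arm, as the interface text tells. Its arguments: {"type":"object","properties":{"motion":{"type":"array","items":{"type":"array","items":{"type":"number"}}},"force":{"type":"number"}},"required":["motion"]}

```bash
mkdir -p pics
cat > h.py <<'E'
from workcell import r
import numpy as np, cv2
def cap(n,f):
    c=r.capture(n); cv2.imwrite('pics/'+f,cv2.cvtColor(c['img'],cv2.COLOR_RGB2BGR)); return c
def ray(c,u,v,z=0):
    R=np.array(c['R']);t=np.array(c['t']);d=R.T@np.array([(u-c['cx'])/c['fx'],(v-c['cy'])/c['fy'],1]);o=-R.T@t
    return o+d*(z-o[2])/d[2]
def proj(c,X):
    p=np.array(c['R'])@np.array(X)+np.array(c['t']);return c['fx']*p[0]/p[2]+c['cx'],c['fy']*p[1]/p[2]+c['cy']
E
python3 - <<'E'
from h import *
import pickle
d={n:cap(n,n+'0.png') for n in('scene','top')}
pickle.dump(d,open('d0.pkl','wb'))
for n in d:
    c=d[n];print(n,-np.array(c['R']).T@c['t'],c['fx'])
print(r.sense())
E
```

```text
scene [ 877.0603711  -471.95841879  513.3511619 ] 355.07590391459615
top [ 321.06121822   25.23811528 1214.96129366] 485.74195849475205
{'time_s': 0.1, 'joint_pos': array([ 9.38897485e-01,  1.59019976e-01,  1.59811423e+00, -1.67647960e-05,
        1.38621367e+00, -2.10096902e-01]), 'dq': array([-2.19532103e-04, -2.25545073e-03, -2.79592241e-03,  9.86383510e-05,
        6.74036405e-06, -6.12617741e-04]), 'effort': array([ 6.63894534e-04, -3.96988785e+01, -3.32339430e+01, -2.29451407e-04,
        4.19690230e-03, -2.97184340e-05]), 'ee_pos': array([235.07678802, 524.10926654, 209.8923524 ]), 'tcp_rot': array([ 2.09339400e-01,  9.77842649e-01, -8.04346464e-04, -3.51135316e-04]), 'ft_force': array([ 0.32083086,  0.46882643, -0.30723762]), 'wrist_torque': array([-0.01642182,  0.04485737,  0.04617323]), 'gripper_width': 85.51697916215022}
```

View pics/scene0.png

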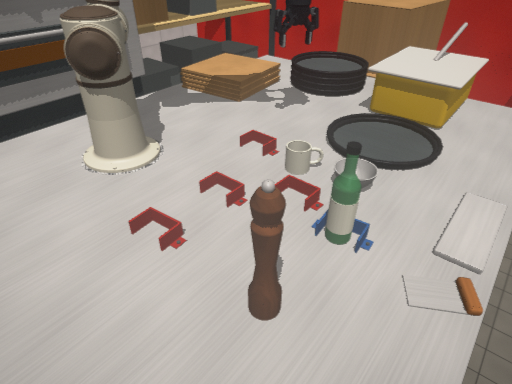

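View pics/top0.png

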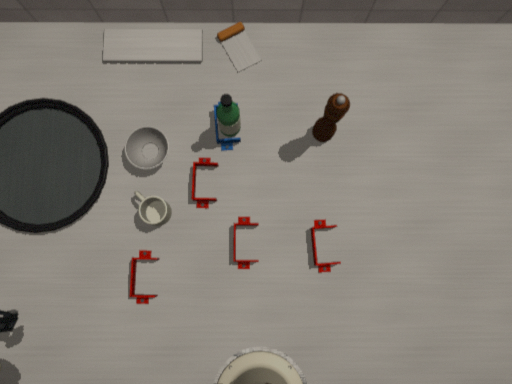

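The top view shows four red bays near (205,183), (245,242), (325,245) and (145,277), the blue bay with the bottle at (228,125), and the mill foot at (324,130). Next I'll turn these into world positions.

Run:
```python
from h import *
import pickle
d=pickle.load(open('d0.pkl','rb'));c=d['top'];im=cv2.cvtColor(c['img'],cv2.COLOR_RGB2BGR)
print('base px',proj(c,[0,0,0]))
for n,p in dict(b1=(205,183),b2=(245,242),b3=(325,245),b4=(145,277),blue=(228,125),mill=(324,130),bowl=(150,152),mug=(153,210),can=(260,370),spat=(240,50)).items():
    X=ray(c,*p);print(n,X.round(),np.hypot(X[0],X[1]).round())
a=cv2.resize(im[195:290,280:380],None,fx=6,fy=6,interpolation=cv2.INTER_CUBIC);cv2.imwrite('pics/b3.png',a)
a=cv2.resize(im[80:160,290:370],None,fx=7,fy=7,interpolation=cv2.INTER_CUBIC);cv2.imwrite('pics/mill.png',a)
s=cv2.cvtColor(d['scene']['img'],cv2.COLOR_RGB2BGR)
a=cv2.resize(s[195:335,110:310],None,fx=4,fy=4,interpolation=cv2.INTER_CUBIC);cv2.imwrite('pics/sc.png',a)
```

```text
base px (np.float64(259.7920811411206), np.float64(397.16268305662743))
b1 [516. 138.   0.] 534.0
b2 [367.  37.   0.] 369.0
b3 [ 360. -162.    0.] 395.0
b4 [281. 283.   0.] 398.0
blue [667.  82.   0.] 672.0
mill [ 655. -166.    0.] 675.0
bowl [596. 280.   0.] 658.0
mug [447. 268.   0.] 521.0
can [62. -1.  0.] 62.0
spat [871.  52.   0.] 873.0
```

View pics/b3.png

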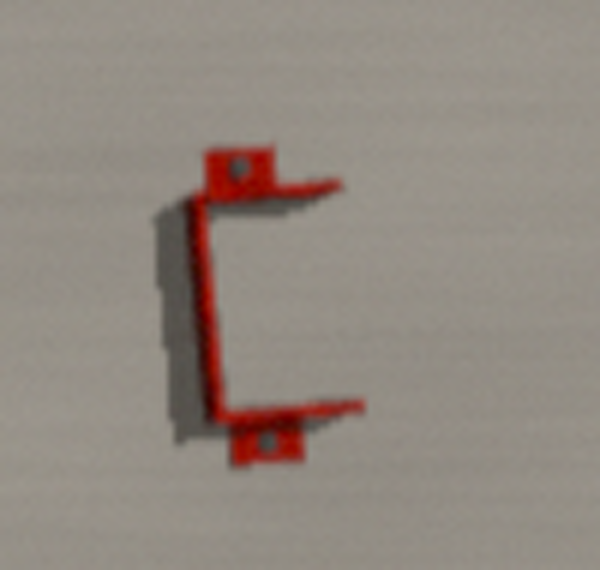

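View pics/mill.png

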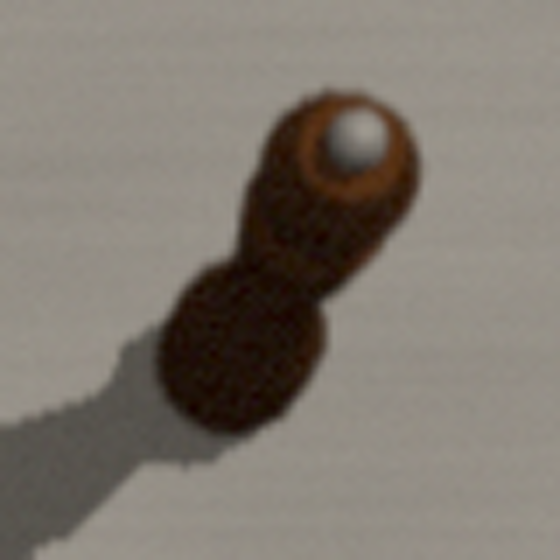

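View pics/sc.png

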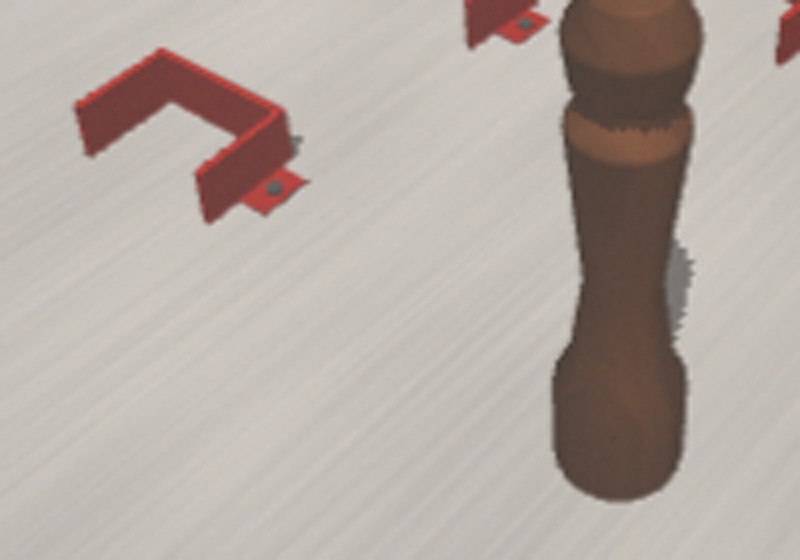

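The farthest red bay is b1, 534 mm from the base (the others are under 400 mm), next to the blue bay. It opens towards world −y. Now I'll measure it and the mill foot more closely.

Run:
```python
from h import *
import pickle
d=pickle.load(open('d0.pkl','rb'));c=d['top'];im=cv2.cvtColor(c['img'],cv2.COLOR_RGB2BGR)
a=cv2.resize(im[85:215,185:265],None,fx=5,fy=5,interpolation=cv2.INTER_CUBIC)
hsv=cv2.cvtColor(im,cv2.COLOR_BGR2HSV)
m=(((hsv[...,0]<8)|(hsv[...,0]>172))&(hsv[...,1]>150)&(hsv[...,2]>60)).astype(np.uint8)
m[:, :170]=0;m[220:]=0;m[:140]=0;m[:,240:]=0
ys,xs=np.nonzero(m);print(xs.min(),xs.max(),ys.min(),ys.max())
for row in range(ys.min(),ys.max()+1):
    q=np.nonzero(m[row])[0];print(row,q.min(),q.max(),len(q)) if len(q) else 0
cv2.imwrite('pics/b1.png',a)
s=cv2.cvtColor(d['scene']['img'],cv2.COLOR_RGB2BGR)
cv2.imwrite('pics/sc1.png',cv2.resize(s[150:260,255:385],None,fx=6,fy=5,interpolation=cv2.INTER_CUBIC))
g=(im.max(2)<75).astype(np.uint8);
# foot circle in top: 
mm=((hsv[...,1]>110)&(hsv[...,2]<110)).astype(np.uint8);mm[:, :300]=0;mm[:, 370:]=0;mm[:80]=0;mm[160:]=0
cs,_=cv2.findContours(mm,0,1);k=max(cs,key=cv2.contourArea).reshape(-1,2)
print('mill bottom contour',k[:,0].min(),k[:,0].max(),k[:,1].max())
```

```text
192 239 158 219
158 199 209 11
159 199 209 8
160 199 209 8
161 199 209 8
162 194 210 17
163 193 216 24
164 193 217 23
165 193 195 3
166 193 195 3
167 193 195 3
168 193 195 3
169 193 195 3
170 193 195 3
171 193 194 2
172 193 194 2
173 193 194 2
174 193 194 2
175 193 194 2
176 192 194 3
177 193 194 2
178 192 194 3
179 192 194 3
180 192 194 3
181 192 194 3
182 192 194 3
183 192 194 3
184 192 194 3
185 192 194 3
186 192 194 3
187 192 194 3
188 192 194 3
189 192 194 3
190 192 194 3
191 192 194 3
192 192 193 2
193 192 193 2
194 192 193 2
195 192 193 2
196 192 193 2
197 192 194 3
198 192 210 19
199 192 215 24
200 196 215 19
201 197 208 12
202 197 207 11
203 197 207 9
204 197 207 8
205 197 207 8
206 197 207 11
207 197 207 11
217 239 239 1
218 238 239 2
219 238 239 2
mill bottom contour 313 348 141
```

View pics/b1.png

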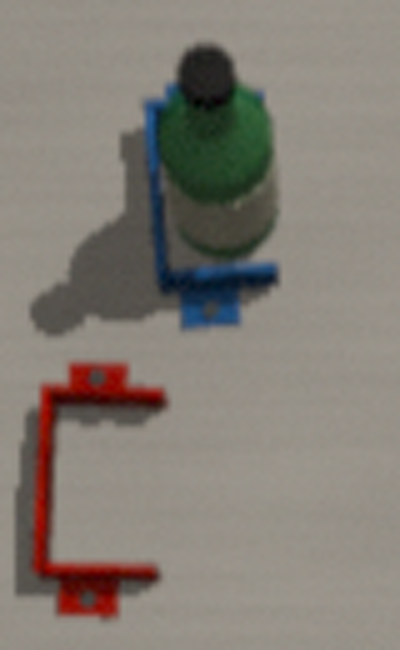

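View pics/sc1.png

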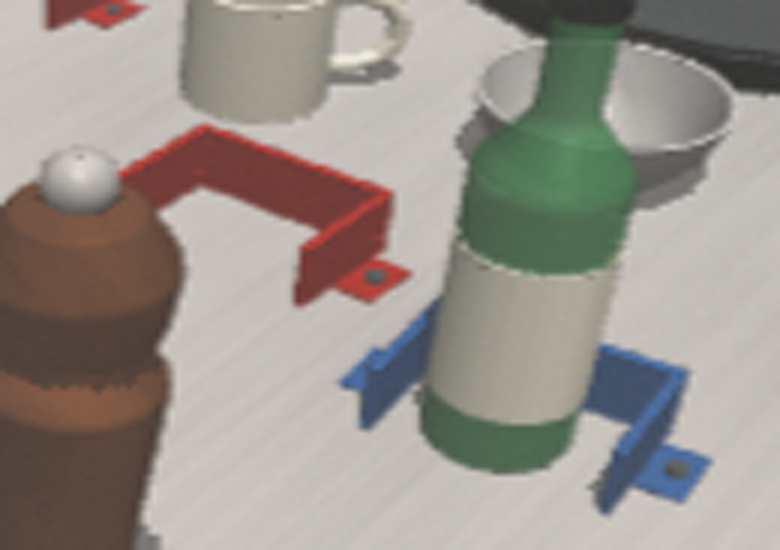

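```bash
cat > mm.py <<'E'
from h import *
from scipy.optimize import least_squares
def mill(c,box,near=0.3,R=28.,g=None):
    im=cv2.cvtColor(c['img'],cv2.COLOR_RGB2BGR);h=cv2.cvtColor(im,cv2.COLOR_BGR2HSV)
    m=((h[...,1]>90)&(h[...,0]<25)&(h[...,2]<130)).astype(np.uint8);x0,x1,y0,y1=box
    k=np.zeros_like(m);k[y0:y1,x0:x1]=1;m*=k
    cs,_=cv2.findContours(cv2.resize(m,None,fx=4,fy=4,interpolation=cv2.INTER_LINEAR),0,cv2.CHAIN_APPROX_NONE)
    q=(max(cs,key=cv2.contourArea).reshape(-1,2)+.5)/4-.5
    P=np.array([ray(c,*p)[:2] for p in q]);o=-np.array(c['R']).T@c['t']
    ctr=np.array(g,float)
    for _ in range(10):
        u=(o[:2]-ctr)/np.linalg.norm(o[:2]-ctr);v=P-ctr
        s=(v@u>near*R)&(np.linalg.norm(v,axis=1)<45)
        f=least_squares(lambda x:np.linalg.norm(P[s]-x,axis=1)-R,ctr);ctr=f.x
    return ctr.round(1),int(s.sum()),np.abs(f.fun).max().round(1)
E
python3 - <<'E'
from mm import *
import pickle
d=pickle.load(open('d0.pkl','rb'));c=d['top'];s=d['scene']
print('top',mill(c,(300,370,80,160),g=(655,-166)))
print('scene',mill(s,(235,300,180,330),g=(655,-166)))
print('heads', proj(s,[655,-166,260]),proj(c,[655,-166,260]))
cz=lambda u,v,z:ray(c,u,v,z)[:2].round(1)
for n,p,z in [('backfar',(193.4,162.6),35),('backnear',(192.4,199.8),35),('frontfar',(218.2,164.2),35),('frontnear',(216.6,199.4),35),('tabfar',(204.2,160.4),3),('tabnear',(202.6,204.8),3)]: print(n,cz(*p,z))
# scene crop offset (255,150) scale 6,5 
f=lambda u,v,z:ray(s,255+u/6,150+v/5,z)[:2].round(1)
print('scene frontfar bottom',f(298,305,0),'top',f(300,250,35),'backfar top outer',f(392,190,35),'backnear top',f(205,124,35),'tabhole',f(375,276,3),'inner back near bottom',f(198,186,0))
E
```

```text
top (array([ 654.1, -163. ]), 119, np.float64(2.7))Traceback (most recent call last):
  File "<stdin>", line 5, in <module>
  File "mm.py", line 15, in mill
    return ctr.round(1),int(s.sum()),np.abs(f.fun).max().round(1)
                                     ~~~~~~~~~~~~~~~~~^^
    return umr_maximum(a, axis, None, out, keepdims, initial, where)
ValueError: zero-size array to reduction operation maximum which has no identity
```

Run:
```python
from mm import *
import pickle
d=pickle.load(open('d0.pkl','rb'));c=d['top'];s=d['scene']
print('proj',proj(s,[655,-166,0]),proj(s,[655,-166,260]),proj(c,[655,-166,260]))
print(cv2.cvtColor(s['img'],cv2.COLOR_RGB2HSV)[280:322:6,265])
print(ray(s,265,319))
cz=lambda u,v,z:ray(c,u,v,z)[:2].round(1)
for n,p,z in [('backfar',(193.4,162.6),35),('backnear',(192.4,199.8),35),('frontfar',(218.2,164.2),35),('frontnear',(216.6,199.4),35),('tabfar',(204.2,160.4),3),('tabnear',(202.6,204.8),3)]: print(n,cz(*p,z))
f=lambda u,v,z:ray(s,255+u/6,150+v/5,z)[:2].round(1)
print('scene frontfar bottom',f(298,305,0),'top',f(300,250,35),'backfar top outer',f(392,190,35),'backnear top',f(205,124,35),'tabhole',f(375,276,3),'inner back near bottom',f(198,186,0))
```

```text
proj (np.float64(264.6316706269363), np.float64(309.14058282900254)) (np.float64(269.08210862920043), np.float64(182.70104078805838)) (np.float64(343.432900584358), np.float64(95.99590599413457))
[[ 11  91  98]
 [ 10  93 102]
 [ 10  97 105]
 [ 11  88  96]
 [  9  88  96]
 [ 10  87  94]
 [  9  82  93]]
[ 667.32221547 -180.95367613    0.        ]
backfar [561.2 164.7]
backnear [468.4 165.4]
frontfar [557.3 103.3]
frontnear [469.6 106.2]
tabfar [573.5 141.1]
tabnear [459.9 143.4]
scene frontfar bottom [562.4 106.4] top [562.8 101.4] backfar top outer [565.3 165.1] backnear top [475.2 166. ] tabhole [575.9 141.1] inner back near bottom [476.8 162.3]
```

```bash
cat >> h.py <<'E'
from scipy.spatial.transform import Rotation as Ro
def row(p,phi,th,s=None):
    """shift + turn (tool axes) to tcp p, tool x azimuth phi deg, lean th deg"""
    s=s or r.sense();R0=Ro.from_quat(s['tcp_rot']);a,b=np.radians([phi,th])
    x=np.array([np.cos(a)*np.cos(b),np.sin(a)*np.cos(b),np.sin(b)]);z=np.array([np.cos(a)*np.sin(b),np.sin(a)*np.sin(b),-np.cos(b)])
    Rt=Ro.from_matrix(np.c_[x,np.cross(z,x),z])
    return (R0.inv().apply(np.array(p)-s['ee_pos'])).round(1).tolist()+np.degrees((R0.inv()*Rt).as_rotvec()).round(1).tolist()
def st():
    s=r.sense();m=Ro.from_quat(s['tcp_rot']).as_matrix();print('t',round(s['time_s'],2),'p',s['ee_pos'].round(1),'q',s['joint_pos'].round(2),'F',s['ft_force'].round(1),'w',round(s['gripper_width'],1),'phi',round(np.degrees(np.arctan2(m[1,0],m[0,0])),1),'th',round(np.degrees(np.arcsin(m[2,0])),1))
E
python3 - <<'E'
from mm import *
import pickle
d=pickle.load(open('d0.pkl','rb'));c=d['top'];s=d['scene']
h=lambda c,x0,x1,y0,y1:(lambda g:(np.nonzero(g)[1].mean()+x0,np.nonzero(g)[0].mean()+y0))((cv2.cvtColor(c['img'],cv2.COLOR_RGB2HSV)[y0:y1,x0:x1,1]<35)&(c['img'][y0:y1,x0:x1].max(2)>90))
print(ray(c,290+357/7,80+138/7,252)[:2], ray(s,268,186,252)[:2])
import mm
st()
for p,a in [((400,150,240),125),((430,-200,240),105),((660,-260,240),105)]: print(row(p,a,0))
E
```

```text
[ 649.81681927 -162.38585313] [ 651.55139939 -163.38887922]
t 0.1 p [235.1 524.1 209.9] q [ 0.94  0.16  1.6  -0.    1.39 -0.21] F [ 0.3  0.5 -0.3] w 85.5 phi 155.8 th 0.0
[-303.6, -273.9, -29.7, -0.1, 0.0, 30.8]
[-474.3, -580.9, -29.3, -0.1, 0.0, 50.8]
[-708.7, -541.5, -29.4, -0.1, 0.0, 50.8]
```

Ball and foot agree on the mill at (652,−163), and bay home is about (517,132). I'll move the arm around over the low area, clear of the bottle and mill.

Call:
carry_out([
  [-304,-274,-30,0,0,31,0.38],
  [-304,-274,-30,0,0,31,0.38],
  [-304,-274,-30,0,0,31,0.38],
  [-304,-274,-30,0,0,31,0.38],
  [-304,-274,-30,0,0,31,0.38],
  [-304,-274,-30,0,0,31,0.38],
  [-304,-274,-30,0,0,31,0.38],
  [-304,-274,-30,0,0,31,0.38],
  [-304,-274,-30,0,0,31,0.38],
  [-304,-274,-30,0,0,31,0.38],
])

```text
time_s: 1.1
ee_pos: [400.7, 148.5, 240.1]
tcp_rot: [0.465, 0.885, -0.001, -0.0]
ft_force: [-0.3, 1.1, -0.3]
gripper_width: 32.9
```

Run:
```python
from h import *
st()
print(row((430,-200,250),115,0))
```

```text
t 1.1 p [400.7 148.5 240.1] q [ 0.07 -0.26  1.94 -0.    1.46 -0.53] F [-0.3  1.1 -0.3] w 32.9 phi 124.6 th -0.0
[-303.5, -173.9, -9.5, -0.1, 0.0, 9.6]
```

Call:
carry_out([
  [-303,-174,-10,0,0,10,0.38],
  [-303,-174,-10,0,0,10,0.38],
  [-303,-174,-10,0,0,10,0.38],
  [-303,-174,-10,0,0,10,0.38],
  [-303,-174,-10,0,0,10,0.38],
  [-303,-174,-10,0,0,10,0.38],
  [-303,-174,-10,0,0,10,0.38],
  [-303,-174,-10,0,0,10,0.38],
])

```text
time_s: 1.9
ee_pos: [430.0, -202.6, 249.9]
tcp_rot: [0.542, 0.841, -0.001, -0.0]
ft_force: [0.8, 0.8, -0.9]
gripper_width: 32.6
```

Run:
```python
from h import *
st()
a=np.radians(115);u=np.array([np.cos(a),np.sin(a)])
for d,z in((110,240),(110,60)):
  p=np.array([652,-163])-d*u
  print(p,row((*p,z),115,45), row((*p,z),115,0))
```

```text
t 1.9 p [ 430.  -202.6  249.9] q [-0.69 -0.13  1.81 -0.    1.46 -1.12] F [ 0.8  0.8 -0.9] w 32.6 phi 114.4 th -0.0
[ 698.48800879 -262.69385657] [-165.7, 219.6, 9.5, 0.1, 45.0, -0.6] [-165.7, 219.6, 9.5, -0.2, 0.0, -0.6]
[ 698.48800879 -262.69385657] [-165.6, 220.1, 189.5, 0.1, 45.0, -0.6] [-165.6, 220.1, 189.5, -0.2, 0.0, -0.6]
```

Call:
carry_out([
  [-215,90,9,0,10,0,0.38],
  [-215,90,9,0,20,0,0.38],
  [-185,150,9,0,30,0,0.38],
  [-166,220,9,0,40,0,0.38],
  [-166,220,9,0,45,0,0.38],
  [-166,220,9,0,45,0,0.38],
  [-166,220,9,0,45,0,0.38],
  [-166,220,9,0,45,0,0.38],
  [-166,220,9,0,45,0,0.38],
])

```text
time_s: 2.8
ee_pos: [671.8, -238.8, 213.7]
tcp_rot: [0.501, 0.77, 0.21, -0.334]
ft_force: [-0.0, -0.1, -6.8]
gripper_width: 32.8
```

Run:
```python
from h import *
st()
```

```text
t 2.8 p [ 671.8 -238.8  213.7] q [-0.67  1.24  0.2   0.5   2.38 -0.84] F [-0.  -0.1 -6.8] w 32.8 phi 113.4 th 46.5
```

The arm was stretched to its limit at this height (elbow at 0.20). Lower down the wrist has more reach, so I'll descend here, where there are still about 75 mm to the mill axis.

Run:
```python
from h import *
st()
for z in (120,40): print(row((685,-240,z),110,42))
c=cap('scene','s1.png')
```

```text
t 2.8 p [ 671.8 -238.8  213.7] q [-0.67  1.24  0.2   0.5   2.38 -0.84] F [-0.  -0.1 -6.8] w 32.8 phi 113.4 th 46.5
[-72.4, 12.7, 59.7, -3.4, -4.5, 2.5]
[-130.4, 13.7, 114.8, -3.4, -4.5, 2.5]
```

View pics/s1.png

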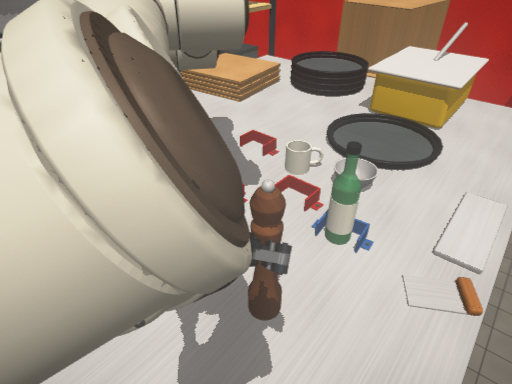

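The mill still stands at (265,300), undisturbed. The arm fills the left foreground. Descending now.

Call:
carry_out([
  [-30,4,25,-2,-2,1,0.38],
  [-72,13,60,-3.4,-4.5,2.5,0.38],
  [-72,13,60,-3.4,-4.5,2.5,0.38],
  [-72,13,60,-3.4,-4.5,2.5,0.38],
  [-100,13,87,-3.4,-4.5,2.5,0.38],
  [-130,14,115,-3.4,-4.5,2.5,0.38],
  [-130,14,115,-3.4,-4.5,2.5,0.38],
  [-130,14,115,-3.4,-4.5,2.5,0.38],
])

```text
time_s: 3.65
ee_pos: [689.6, -244.4, 50.7]
tcp_rot: [0.536, 0.768, 0.205, -0.285]
ft_force: [0.6, -0.7, 1.2]
gripper_width: 32.6
```

Run:
```python
from h import *
st()
for a in (110,115): print(row((682,-235,24),a,45))
c=cap('scene','s2.png');c=cap('top','t2.png')
```

```text
t 3.65 p [ 689.6 -244.4   50.7] q [-0.67  1.26  0.46  0.4   2.03 -0.95] F [ 0.6 -0.7  1.2] w 32.6 phi 110.5 th 41.0
[-8.9, -4.2, 27.6, 0.4, 4.0, 0.4]
[-8.9, -4.2, 27.6, 3.8, 4.0, -3.2]
```

View pics/s2.png

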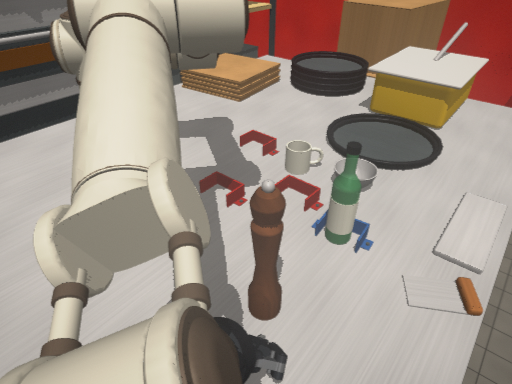

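View pics/t2.png

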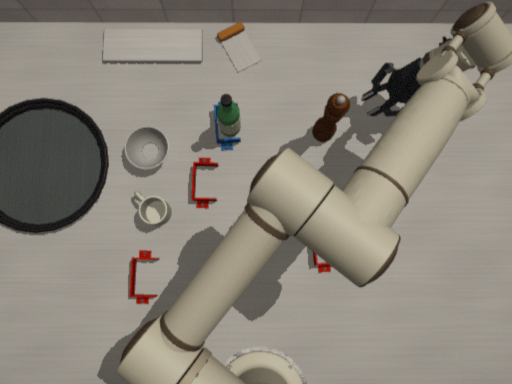

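Run:
```python
from h import *
im=cv2.imread('pics/t2.png');c=r.capture('top')
print(proj(c,r.sense()['ee_pos']))
cv2.imwrite('pics/t2z.png',cv2.resize(im[50:160,300:460],None,fx=5,fy=5,interpolation=cv2.INTER_CUBIC))
```

```text
(np.float64(358.9642570722109), np.float64(110.5129652610042))
```

View pics/t2z.png

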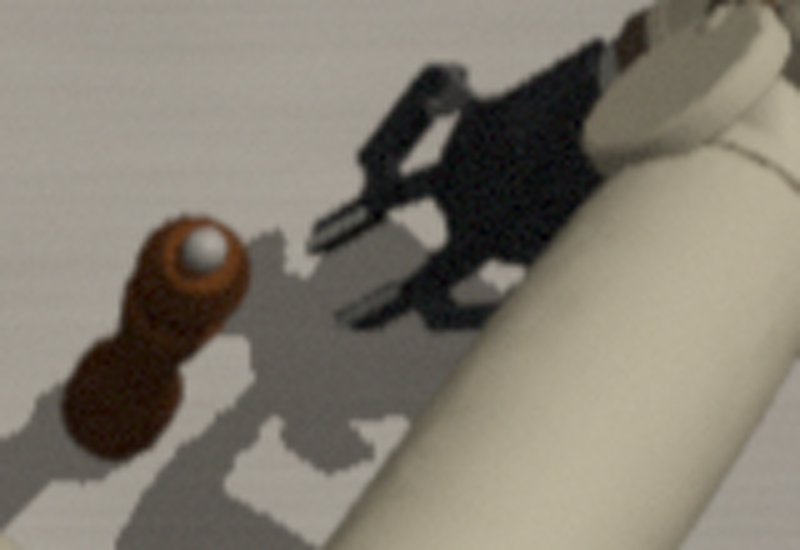

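Run:
```python
from h import *
st();u=lambda a:np.array([np.cos(np.radians(a)),np.sin(np.radians(a))])
for d,z in((75,30),(75,15),(50,15),(25,15)):
  p=np.array([652,-163])-d*u(115); print(d,p.round(),row((*p,z),115,45))
```

```text
t 3.8 p [ 690.3 -245.2   52.2] q [-0.67  1.25  0.46  0.4   2.03 -0.95] F [-0.4 -0.2  1.1] w 32.6 phi 110.6 th 40.8
75 [ 684. -231.] [-2.7, -1.6, 27.0, 3.9, 4.2, -3.2]
75 [ 684. -231.] [-12.5, -1.8, 38.4, 3.9, 4.2, -3.2]
50 [ 673. -208.] [6.3, -4.0, 54.6, 3.9, 4.2, -3.2]
25 [ 663. -186.] [25.2, -6.2, 70.9, 3.9, 4.2, -3.2]
```

Call:
carry_out([
  [-3,-2,27,2,2,-2,0.38],
  [-3,-2,27,3.9,4.2,-3.2,0.38],
  [-8,-2,33,3.9,4.2,-3.2,0.38],
  [-12,-2,38,3.9,4.2,-3.2,0.38],
  [-12,-2,38,3.9,4.2,-3.2,0.38],
  [-12,-2,38,3.9,4.2,-3.2,0.38],
])

```text
time_s: 4.4
ee_pos: [684.0, -231.6, 17.4]
tcp_rot: [0.497, 0.78, 0.206, -0.321]
ft_force: [-0.2, -0.2, 0.2]
gripper_width: 32.5
```

Run:
```python
from h import *
st()
c=cap('scene','s3.png')
im=cv2.imread('pics/s3.png');cv2.imwrite('pics/s3z.png',cv2.resize(im[230:384,180:340],None,fx=3.8,fy=3.8,interpolation=cv2.INTER_CUBIC))
```

```text
t 4.4 p [ 684.  -231.6   17.4] q [-0.65  1.4   0.3   0.4   2.12 -0.99] F [-0.2 -0.2  0.2] w 32.5 phi 115.0 th 44.9
```

View pics/s3z.png

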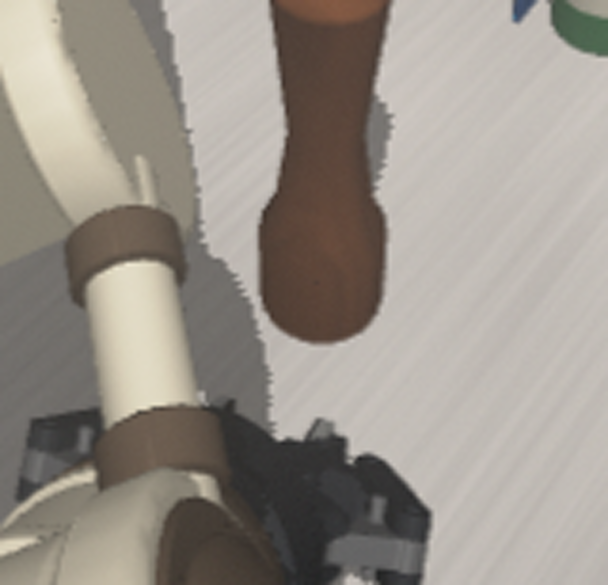

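Call:
carry_out([
  [7,0,8,0,0,0,0.38],
  [14,0,15,0,0,0,0.38],
  [18,0,19,0,0,0,0.38],
  [22,0,23,0,0,0,0.38],
  [26,0,27,0,0,0,0.38],
  [28,0,29,0,0,0,0.38],
  [30,0,31,0,0,0,0.38],
])

```text
time_s: 5.15
ee_pos: [666.1, -192.8, 17.7]
tcp_rot: [0.497, 0.78, 0.206, -0.321]
ft_force: [-0.4, -0.5, -0.3]
gripper_width: 32.6
```

Run:
```python
from h import *
st()
c=cap('scene','s4.png');cap('top','t4.png')
im=cv2.imread('pics/s4.png');cv2.imwrite('pics/s4z.png',cv2.resize(im[230:384,180:340],None,fx=3.8,fy=3.8,interpolation=cv2.INTER_CUBIC))
im=cv2.imread('pics/t4.png');cv2.imwrite('pics/t4z.png',cv2.resize(im[80:150,290:390],None,fx=7,fy=7,interpolation=cv2.INTER_CUBIC))
```

```text
t 5.15 p [ 666.1 -192.8   17.7] q [-0.62  1.23  0.6   0.39  2.   -1.03] F [-0.4 -0.5 -0.3] w 32.6 phi 115.1 th 44.8
```

View pics/s4z.png

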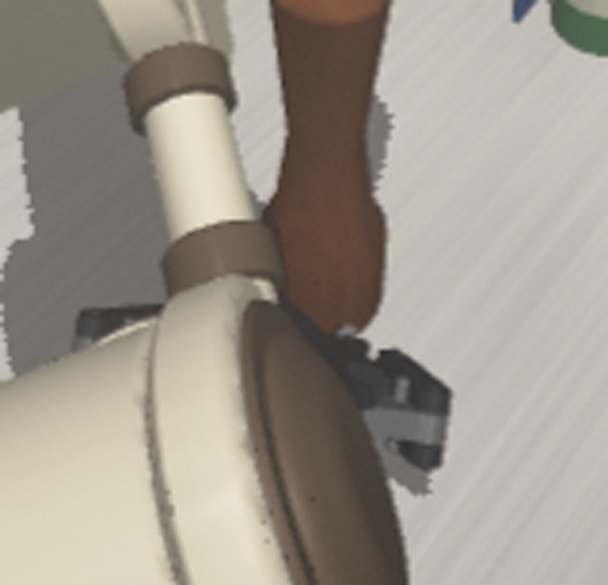

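View pics/t4z.png

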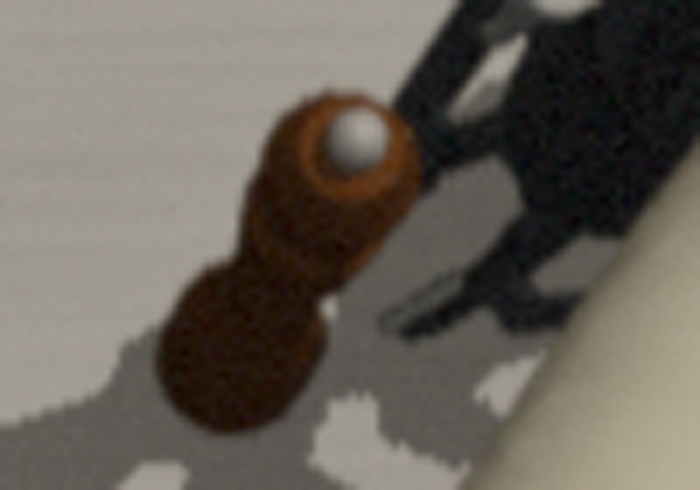

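The near finger is about 17 mm short of the foot and the jaws straddle its centre line. I'll close in gently until contact.

Call:
carry_out([
  [3,0,3,0,0,0,0.38],
  [6,0,6,0,0,0,0.38],
  [9,0,9,0,0,0,0.38],
  [11,0,11,0,0,0,0.38],
  [13,0,13,0,0,0,0.38],
  [15,0,15,0,0,0,0.38],
  [17,0,17,0,0,0,0.38],
  [19,0,19,0,0,0,0.38],
  [21,0,21,0,0,0,0.38],
])

```text
time_s: 6.15
ee_pos: [653.7, -166.2, 17.5]
tcp_rot: [0.497, 0.78, 0.206, -0.32]
ft_force: [1.2, -5.3, 1.6]
gripper_width: 32.6
```

Run:
```python
from h import *
st()
c=cap('scene','s5.png');t=cap('top','t5.png')
im=cv2.imread('pics/t5.png');cv2.imwrite('pics/t5z.png',cv2.resize(im[80:150,290:390],None,fx=7,fy=7,interpolation=cv2.INTER_CUBIC))
```

```text
t 6.15 p [ 653.7 -166.2   17.5] q [-0.61  1.15  0.74  0.39  1.93 -1.03] F [ 1.2 -5.3  1.6] w 32.6 phi 115.1 th 44.7
```

View pics/t5z.png

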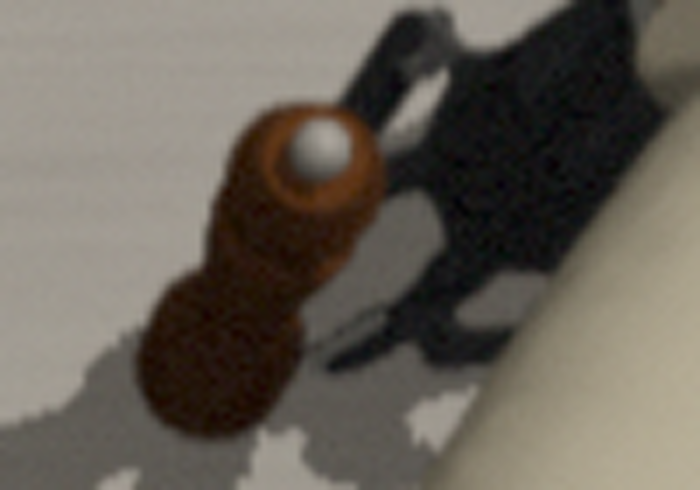

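View pics/s5.png

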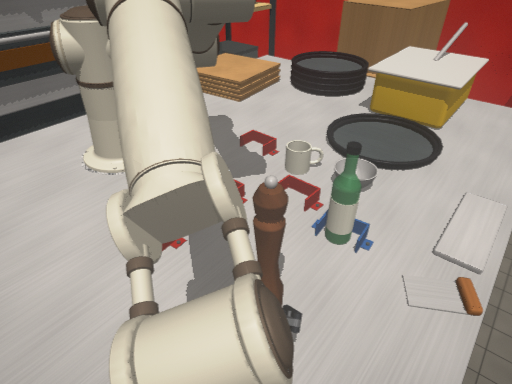

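```bash
cat >> mm.py <<'E'
def ball(c,g,z=252,rad=14):
    u,v=[int(round(a)) for a in proj(c,[g[0],g[1],z])]
    im=c['img'][v-rad:v+rad,u-rad:u+rad];hs=cv2.cvtColor(im,cv2.COLOR_RGB2HSV)
    # steel ball: low saturation surrounded by brown
    m=((hs[...,1]<45)).astype(np.uint8)
    n,l,s,ce=cv2.connectedComponentsWithStats(m)
    best=min([i for i in range(1,n) if 8<s[i,4]<120],key=lambda i:np.hypot(*(ce[i]-rad)),default=None)
    return None if best is None else (ray(c,u-rad+ce[best][0],v-rad+ce[best][1],z)[:2].round(1),s[best,4])
E
python3 - <<'E'
from mm import *
import pickle
d=pickle.load(open('d0.pkl','rb'))
c=r.capture('top');s=r.capture('scene')
for cc in(d['top'],c):print(ball(cc,(652,-160)),mill(cc,(300,370,80,160),g=(652,-160)))
for cc in(d['scene'],s):print(ball(cc,(652,-160)))
E
```

```text
(array([ 650.4, -161.6]), np.int32(48)) (array([ 654.1, -163. ]), 119, np.float64(2.7))
(array([ 647.5, -151.1]), np.int32(47)) (array([ 651.7, -155.7]), 115, np.float64(1.6))
(array([ 675.4, -164.6]), np.int32(11))
None
```

Contact is made at about 5 N and the mill is upright, centred to within 2 mm in the V of the fingers. First leg: push in direction ~127° towards a spot in front of the bay, at 60 mm/s.

Call:
carry_out([
  [4,-1.3,4,0,0,0,0.38],
  [8,-2.6,8,0,0,0,0.38],
  [12,-3.9,12,0,0,0,0.38],
  [16,-5.2,16,0,0,0,0.38],
  [20,-6.5,20,0,0,0,0.38],
  [24,-7.8,24,0,0,0,0.38],
  [28,-9.1,28,0,0,0,0.38],
  [32,-10.4,32,0,0,0,0.38],
])

```text
time_s: 7.15
ee_pos: [624.8, -128.8, 17.3]
tcp_rot: [0.497, 0.78, 0.206, -0.321]
ft_force: [3.3, -4.1, 1.8]
gripper_width: 32.2
```

```bash
cat > chk.py <<'E'
from mm import *
import sys
n=sys.argv[1];g=[float(a) for a in sys.argv[2:4]]
st();c=cap('top',f't{n}.png');b=ball(c,g);print('ball',b)
u,v=proj(c,[g[0],g[1],60]);u=int(u);v=int(v)
print('foot',mill(c,(u-40,u+35,v-40,v+35),g=g))
s=cap('scene',f's{n}.png')
im=cv2.imread(f'pics/t{n}.png');z=cv2.resize(im[max(v-45,0):v+45,u-55:u+55],None,fx=4,fy=4,interpolation=cv2.INTER_CUBIC)
a=cv2.imread(f'pics/s{n}.png');u,v=[int(q) for q in proj(s,[g[0],g[1],100])]
a=cv2.resize(a[max(0,v-90):max(0,v-90)+180,max(0,u-85):max(0,u-85)+170],(340,360));cv2.imwrite('pics/c%s.png'%n,np.hstack([cv2.resize(z,(440,360)),a]))
E
python3 chk.py 6 620 -118
```

```text
t 7.15 p [ 624.8 -128.8   17.3] q [-0.59  1.02  0.95  0.39  1.84 -1.05] F [ 3.3 -4.1  1.8] w 32.2 phi 115.1 th 44.8
ball (array([ 619.4, -116. ]), np.int32(48))
foot (array([ 623.6, -118.5]), 134, np.float64(3.4))
```

View pics/c6.png

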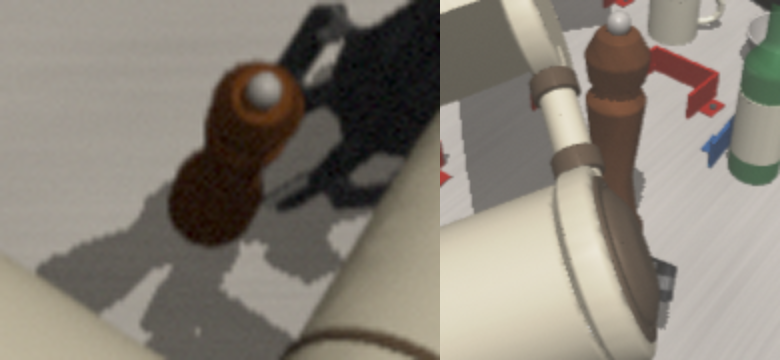

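The mill tracks upright at about (621,−117). Continuing.

Call:
carry_out([
  [4,-1.3,4,0,0,0,0.38],
  [8,-2.6,8,0,0,0,0.38],
  [12,-3.9,12,0,0,0,0.38],
  [16,-5.2,16,0,0,0,0.38],
  [20,-6.5,20,0,0,0,0.38],
  [24,-7.8,24,0,0,0,0.38],
  [28,-9.1,28,0,0,0,0.38],
  [32,-10.4,32,0,0,0,0.38],
  [36,-11.7,36,0,0,0,0.38],
  [40,-13,40,0,0,0,0.38],
])

```text
time_s: 8.25
ee_pos: [588.5, -82.2, 17.2]
tcp_rot: [0.496, 0.78, 0.206, -0.321]
ft_force: [3.7, -4.7, 0.8]
gripper_width: 32.4
```

```bash
python3 chk.py 7 586 -69
```

```text
t 8.25 p [588.5 -82.2  17.2] q [-0.56  0.9   1.17  0.4   1.75 -1.07] F [ 3.7 -4.7  0.8] w 32.4 phi 115.1 th 44.8
ball (array([583. , -69.7]), np.int32(49))
foot (array([586.8, -71.4]), 131, np.float64(2.4))
```

View pics/t7.png

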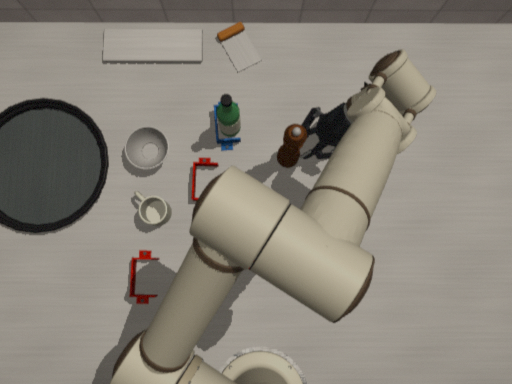

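View pics/s7.png

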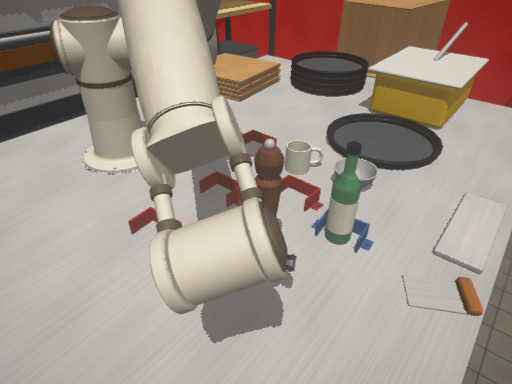

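Call:
carry_out([
  [4,-1.3,4,0,0,0,0.38],
  [8,-2.6,8,0,0,0,0.38],
  [12,-3.9,12,0,0,0,0.38],
  [16,-5.2,16,0,0,0,0.38],
  [20,-6.5,20,0,0,0,0.38],
  [24,-7.8,24,0,0,0,0.38],
  [28,-9.1,28,0,0,0,0.38],
  [32,-10.4,32,0,0,0,0.38],
  [36,-11.7,36,0,0,0,0.38],
  [40,-13,40,0,0,0,0.38],
])

```text
time_s: 9.35
ee_pos: [552.1, -35.6, 17.1]
tcp_rot: [0.496, 0.78, 0.206, -0.322]
ft_force: [3.3, -3.6, 2.1]
gripper_width: 32.1
```

```bash
python3 chk.py 8 550 -23
```

```text
t 9.35 p [552.1 -35.6  17.1] q [-0.53  0.79  1.36  0.41  1.67 -1.07] F [ 3.3 -3.6  2.1] w 32.1 phi 115.1 th 44.9
ball (array([546.5, -22.7]), np.int32(51))
foot (array([550.7, -24.5]), 124, np.float64(2.6))
```

View pics/t8.png

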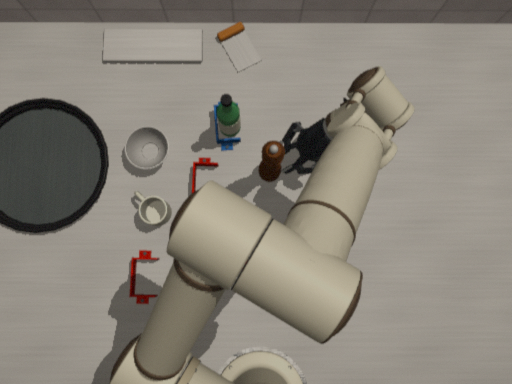

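View pics/s8.png

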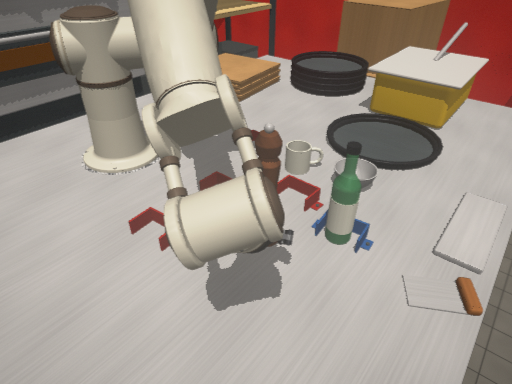

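Call:
carry_out([
  [4,-1,4,0,0,0,0.38],
  [8,-2,8,0,0,0,0.38],
  [12,-3,12,0,0,0,0.38],
  [16,-4,16,0,0,0,0.38],
  [20,-5,20,0,0,0,0.38],
  [24,-6,24,0,0,0,0.38],
  [28,-7,28,0,0,0,0.38],
  [32,-8,32,0,0,0,0.38],
  [36,-9,36,0,0,0,0.38],
  [36,-9,36,0,0,0,0.38],
])

```text
time_s: 10.45
ee_pos: [521.2, 8.1, 17.2]
tcp_rot: [0.496, 0.78, 0.206, -0.323]
ft_force: [2.0, -2.9, -0.7]
gripper_width: 32.4
```

```bash
python3 chk.py 9 517 20
```

```text
t 10.45 p [521.2   8.1  17.2] q [-0.5   0.7   1.5   0.43  1.61 -1.07] F [ 2.  -2.9 -0.7] w 32.4 phi 115.1 th 45.1
ball (array([515.9,  20.3]), np.int32(51))
foot (array([519.7,  20.3]), 123, np.float64(2.2))
```

View pics/t9.png

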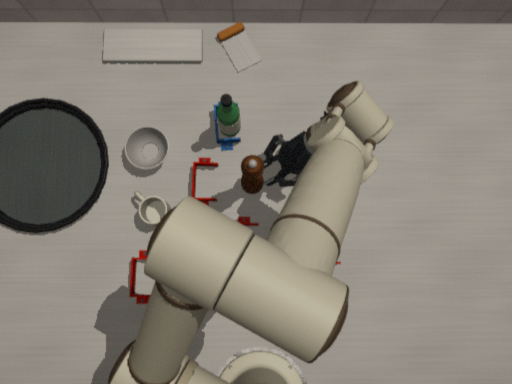

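View pics/c9.png

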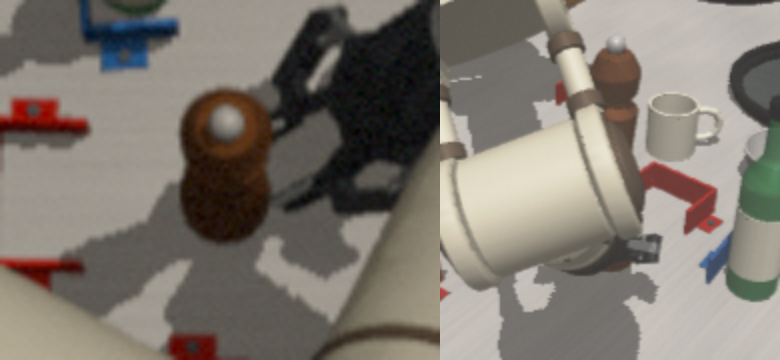

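The mill is at about (518,20), squarely in front of the bay mouth. I'll back off and turn the hand to push straight along the bay axis.

Run:
```python
from h import *
s=r.sense();print(row((518,-22,17),91,45,s),row((518,-2,17),91,45,s))
```

```text
[-18.1, -15.7, -18.2, -17.1, -0.1, 17.0] [-5.3, -7.2, -5.4, -17.1, -0.1, 17.0]
```

Call:
carry_out([
  [-6,0,-6,0,0,0,0.38],
  [-14,0,-14,0,0,0,0.38],
  [-22,-3,-22,-2,0,2,0.38],
  [-22,-7,-22,-6,0,6,0.38],
  [-20,-11,-20,-11,0,11,0.38],
  [-18,-16,-18,-15,0,15,0.38],
  [-18,-16,-18,-17,0,17,0.38],
  [-18,-16,-18,-17,0,17,0.38],
])

```text
time_s: 11.35
ee_pos: [517.1, -22.7, 17.0]
tcp_rot: [0.648, 0.658, 0.269, -0.274]
ft_force: [0.7, 0.1, 0.4]
gripper_width: 32.3
```

```bash
python3 chk.py 10 518 20
```

```text
t 11.35 p [517.1 -22.7  17. ] q [-0.66  0.57  1.72  0.59  1.44 -0.93] F [0.7 0.1 0.4] w 32.3 phi 90.8 th 45.1
ball (array([516.2,  20.2]), np.int32(50))
foot (array([519.8,  20.7]), 126, np.float64(3.2))
```

View pics/c10.png

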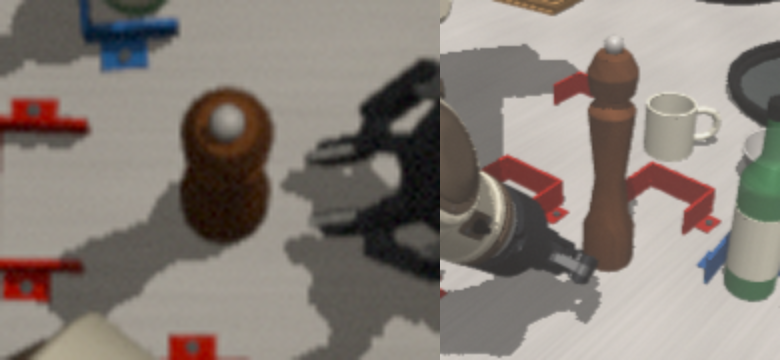

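Call:
carry_out([
  [6,0,6,0,0,0,0.38],
  [11,0,11,0,0,0,0.38],
  [15,0,15,0,0,0,0.38],
  [18,0,18,0,0,0,0.38],
  [20,0,20,0,0,0,0.38],
  [23,0,23,0,0,0,0.38],
  [26,0,26,0,0,0,0.38],
  [30,0,30,0,0,0,0.38],
  [34,0,34,0,0,0,0.38],
  [38,0,38,0,0,0,0.38],
])

```text
time_s: 12.45
ee_pos: [517.7, 31.2, 17.5]
tcp_rot: [0.647, 0.659, 0.268, -0.273]
ft_force: [0.0, -4.6, 1.6]
gripper_width: 32.2
```

```bash
python3 chk.py 11 518 45
```

```text
t 12.45 p [517.7  31.2  17.5] q [-0.58  0.52  1.78  0.64  1.39 -0.9 ] F [ 0.  -4.6  1.6] w 32.2 phi 91.1 th 45.0
ball (array([517.1,  46.5]), np.int32(49))
foot (array([521.2,  45.1]), 120, np.float64(2.5))
```

View pics/c11.png

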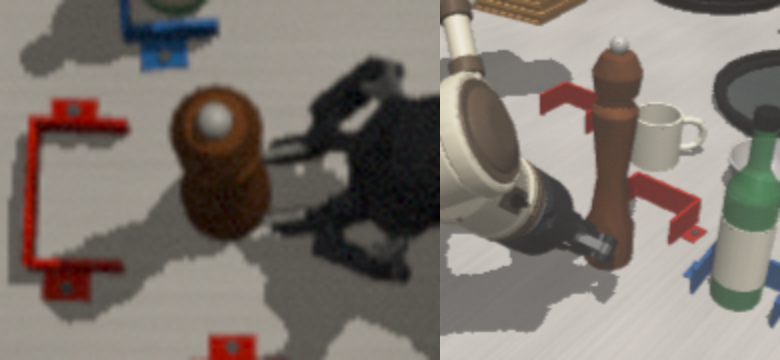

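Call:
carry_out([
  [4,0,4,0,0,0,0.38],
  [8,0,8,0,0,0,0.38],
  [12,0,12,0,0,0,0.38],
  [16,0,16,0,0,0,0.38],
  [20,0,20,0,0,0,0.38],
  [24,0,24,0,0,0,0.38],
  [28,0,28,0,0,0,0.38],
  [32,0,32,0,0,0,0.38],
  [36,0,36,0,0,0,0.38],
  [40,0,40,0,0,0,0.38],
])

```text
time_s: 13.55
ee_pos: [516.2, 89.0, 17.5]
tcp_rot: [0.647, 0.659, 0.269, -0.273]
ft_force: [-0.6, -3.9, 1.8]
gripper_width: 32.6
```

```bash
python3 chk.py 12 519 102
```

```text
t 13.55 p [516.2  89.   17.5] q [-0.49  0.49  1.84  0.69  1.33 -0.86] F [-0.6 -3.9  1.8] w 32.6 phi 91.1 th 45.1
ball (array([516.1, 104.5]), np.int32(50))
foot (array([503.4, 120.6]), 303, np.float64(18.7))
```

View pics/c12.png

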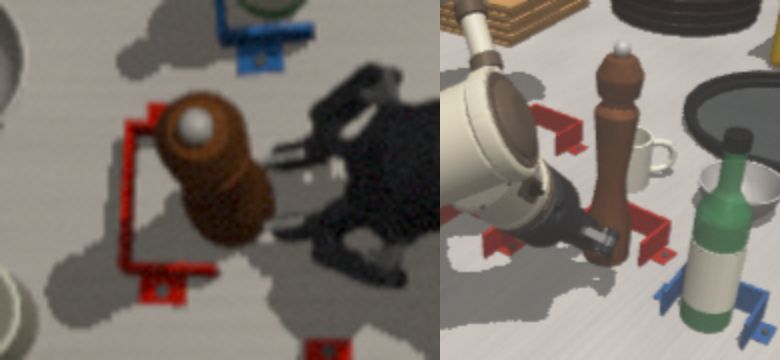

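Call:
carry_out([
  [2,0,2,0,0,0,0.38],
  [5,0,5,0,0,0,0.38],
  [8,0,8,0,0,0,0.38],
  [10,0,10,0,0,0,0.38],
  [12,0,12,0,0,0,0.38],
  [14,0,14,0,0,0,0.38],
  [16,0,16,0,0,0,0.38],
  [17,0,17,0,0,0,0.38],
])

```text
time_s: 14.45
ee_pos: [515.5, 113.8, 17.6]
tcp_rot: [0.646, 0.66, 0.269, -0.274]
ft_force: [0.5, -5.0, 1.1]
gripper_width: 32.5
```

```bash
python3 chk.py 13 518 126
```

```text
t 14.45 p [515.5 113.8  17.6] q [-0.45  0.48  1.86  0.71  1.31 -0.84] F [ 0.5 -5.   1.1] w 32.5 phi 91.2 th 45.1
ball (array([515.5, 129.4]), np.int32(50))
foot (array([492.1, 142.3]), 335, np.float64(16.6))
```

View pics/c13.png

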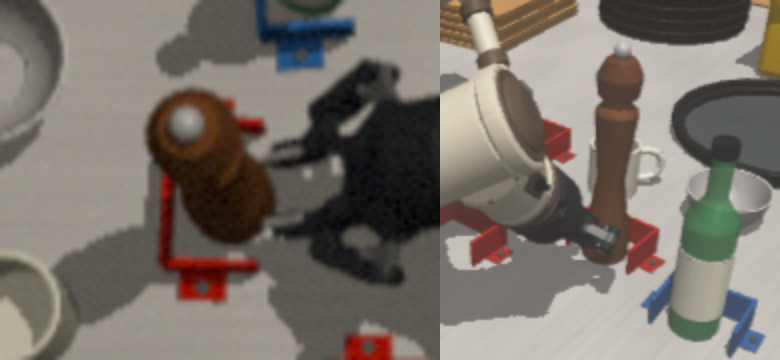

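Call:
carry_out([
  [0.7,0,0.7,0,0,0,0.38],
  [1.4,0,1.4,0,0,0,0.38],
  [2.1,0,2.1,0,0,0,0.38],
  [2.4,0,2.4,0,0,0,0.38],
])

```text
time_s: 14.95
ee_pos: [515.3, 117.2, 17.5]
tcp_rot: [0.646, 0.66, 0.269, -0.274]
ft_force: [0.1, -3.8, 2.1]
gripper_width: 32.3
```

Call:
carry_out([
  [0.7,0,0.7,0,0,0,0.38],
  [1,0,1,0,0,0,0.38],
])

```text
time_s: 15.15
ee_pos: [515.3, 118.7, 17.6]
tcp_rot: [0.646, 0.66, 0.269, -0.274]
ft_force: [0.4, -4.6, 0.8]
gripper_width: 32.4
```

Call:
carry_out([
  [0.7,0,0.7,0,0,0,0.38],
  [1,0,1,0,0,0,0.38],
])

```text
time_s: 15.35
ee_pos: [515.3, 120.2, 17.6]
tcp_rot: [0.646, 0.66, 0.269, -0.274]
ft_force: [0.1, -4.9, 1.5]
gripper_width: 32.3
```

Call:
carry_out([
  [0.7,0,0.7,0,0,0,0.38],
  [1,0,1,0,0,0,0.38],
])

```text
time_s: 15.55
ee_pos: [515.3, 121.7, 17.6]
tcp_rot: [0.646, 0.66, 0.269, -0.274]
ft_force: [1.1, -5.1, 1.1]
gripper_width: 32.4
```

```bash
python3 chk.py 14 518 132
```

```text
t 15.55 p [515.3 121.7  17.6] q [-0.43  0.47  1.86  0.72  1.3  -0.83] F [ 1.1 -5.1  1.1] w 32.4 phi 91.2 th 45.1
ball (array([515.1, 137.7]), np.int32(50))
foot (array([490.9, 146.2]), 278, np.float64(15.6))
```

View pics/c14.png

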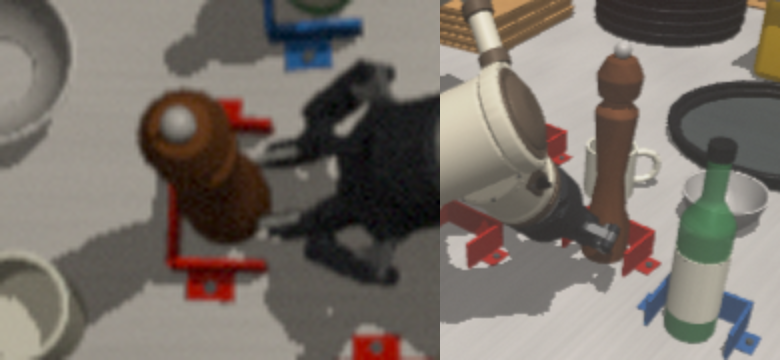

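No wall contact yet (5 N is just sliding friction), and the top crop still shows a small gap. I'll continue in small steps.

Call:
carry_out([
  [0.7,0,0.7,0,0,0,0.38],
  [1,0,1,0,0,0,0.38],
])

```text
time_s: 15.85
ee_pos: [515.6, 122.2, 17.5]
tcp_rot: [0.647, 0.66, 0.268, -0.273]
ft_force: [-0.5, -10.3, 3.6]
gripper_width: 32.8
```

Call:
carry_out([
  [0.7,0,0.7,0,0,0,0.38],
  [1,0,1,0,0,0,0.38],
])

```text
time_s: 16.05
ee_pos: [515.9, 122.3, 17.5]
tcp_rot: [0.647, 0.661, 0.268, -0.272]
ft_force: [-1.9, -12.4, 4.1]
gripper_width: 32.7
```

```bash
python3 chk.py 15 518 134
```

```text
t 16.05 p [515.9 122.3  17.5] q [-0.43  0.47  1.86  0.72  1.3  -0.83] F [ -1.9 -12.4   4.1] w 32.7 phi 91.3 th 44.9
ball (array([515.9, 137.9]), np.int32(49))
foot (array([491.2, 146.3]), 316, np.float64(16.1))
```

View pics/c15.png

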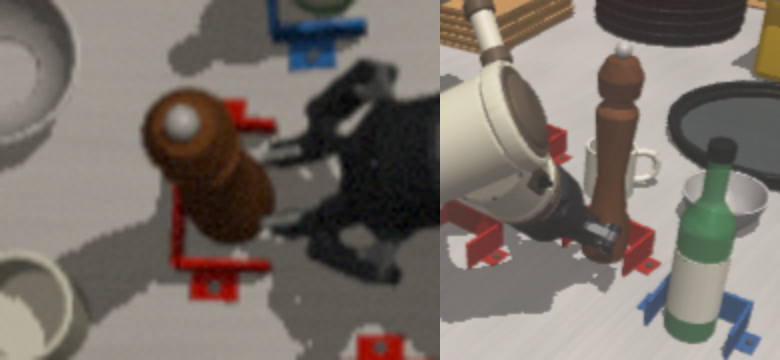

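The wall is reached: force rose from 5 to 12 N and the tip stopped at y = 122 despite further commands. Drawing the hand straight back.

Call:
carry_out([
  [-2,0,-2,0,0,0,0.38],
  [-5,0,-5,0,0,0,0.38],
  [-12,0,-12,0,0,0,0.38],
  [-22,0,-22,0,0,0,0.38],
  [-36,0,-36,0,0,0,0.38],
  [-52,0,-52,0,0,0,0.38],
  [-68,0,-70,0,0,0,0.38],
  [-78,0,-90,0,0,0,0.38],
  [-80,0,-110,0,0,0,0.38],
  [-80,0,-110,0,0,0,0.38],
])

```text
time_s: 17.15
ee_pos: [520.2, -15.4, 40.2]
tcp_rot: [0.648, 0.66, 0.268, -0.27]
ft_force: [0.5, 0.2, 0.7]
gripper_width: 32.5
```

```bash
python3 chk.py 16 518 134
```

```text
t 17.15 p [520.2 -15.4  40.2] q [-0.65  0.51  1.73  0.59  1.46 -0.91] F [0.5 0.2 0.7] w 32.5 phi 91.3 th 44.7
ball (array([514.8, 134.6]), np.int32(49))
foot (array([492.1, 146. ]), 276, np.float64(16.9))
```

View pics/c16.png

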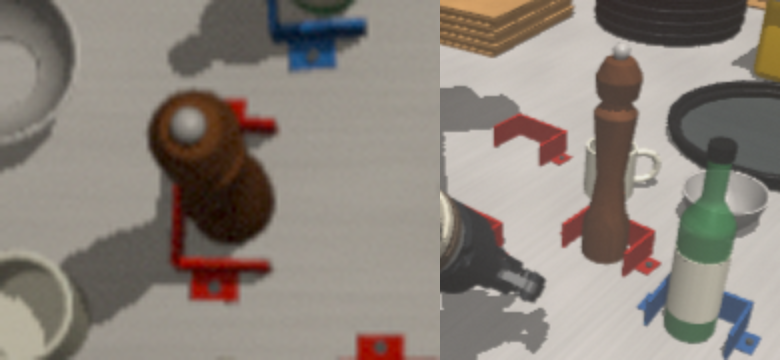

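View pics/t16.png

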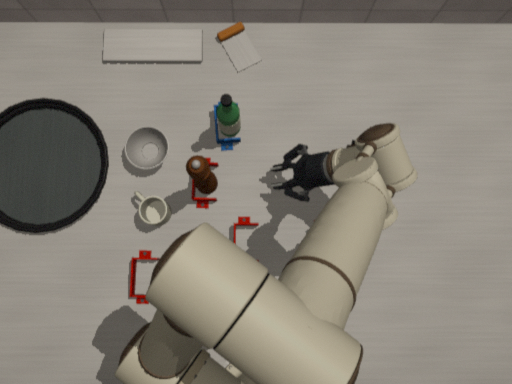

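View pics/s16.png

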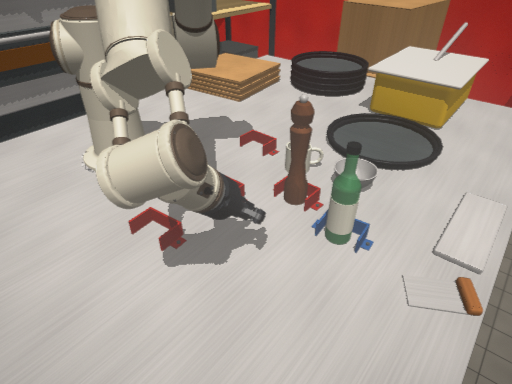

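The mill stands upright in the bay at top px (205,183) and the hand is clear. The ball moved back 3 mm once unloaded, so I'll measure the foot against the back wall in the same image.

Run:
```python
from mm import *
import pickle
c=r.capture('top');h=cv2.cvtColor(c['img'],cv2.COLOR_RGB2HSV)
d=pickle.load(open('d0.pkl','rb'))
print(h[184:190,196:220,0]);print(h[186,196:222,1],h[186,196:222,2])
im=cv2.cvtColor(c['img'],cv2.COLOR_RGB2BGR)
cv2.imwrite('pics/fz.png',cv2.resize(im[150:215,180:230],None,fx=9,fy=9,interpolation=cv2.INTER_CUBIC))
s=cv2.cvtColor(r.capture('scene')['img'],cv2.COLOR_RGB2BGR)
cv2.imwrite('pics/fs.png',cv2.resize(s[160:220,265:335],None,fx=9,fy=9,interpolation=cv2.INTER_CUBIC))
```

```text
[[12 12 16  9 10 14 17  8 12  9  2 11  9 10 11 17 12 14 13 12 12 14 19 18]
 [14 15 14 16  7 13 10  8  6  9 13 14 15 10 12 12 12 12 15 11  9 12 18 18]
 [12 11 11 14 11 12 13 17 11 14 14 10 14 15  9 14  7  9 14 10 13 17 23 21]
 [11 14 11 12 14  8 21 13 15 18 17 14 13 11 13 15 14 13 11  8 14 17 20 18]
 [15 17 12 15 14  2  5 15  9  8 13 10 11 12 12 15 10  9 10 13 16 18 17 18]
 [16 20 11  9 10 10 14 16 17 11 12 14  9 11 11  9  8 10 14 12 17 18 18 18]]
[201 162 160 185 188 142 197 239 152 165 187 200 221 200 194 206 173 172
 250 159  80  41  26  23  24  25] [ 33  33  35  33  34  36  35  31  37  34  30  37  37  42  46  47  50  49
  47  48  67 123 155 157 157 156]
```

View pics/fz.png

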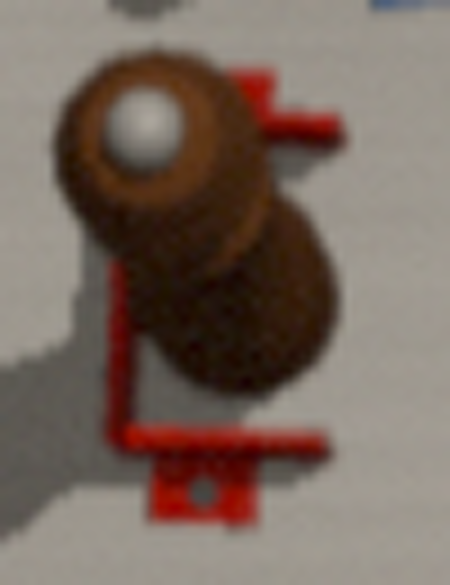

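View pics/fs.png

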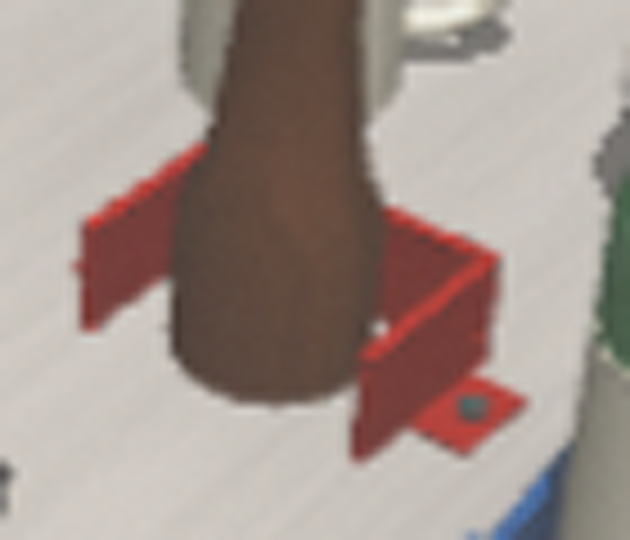

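The foot sits within about 2 mm of home, but the ball went from 137.9 to 134.6, so the V may have dragged the mill back slightly on withdrawal. I'll re-press gently with closed fingers, which cannot wedge.

Run:
```python
from h import *
s=r.sense()
for y in (30,75): print(row((517,y,18),90,45,s))
```

```text
[14.7, 0.0, 43.5, -0.8, 0.1, 0.9]
[46.6, 1.0, 75.3, -0.8, 0.1, 0.9]
```

Call:
carry_out([
  [15,0,43,-0.8,0,0.9,0],
  [15,0,43,-0.8,0,0.9,0],
  [20,0,49,-0.8,0,0.9,0],
  [26,0,55,-0.8,0,0.9,0],
  [32,0,61,-0.8,0,0.9,0],
  [38,1,67,-0.8,0,0.9,0],
  [43,1,72,-0.8,0,0.9,0],
  [47,1,75,-0.8,0,0.9,0],
  [47,1,75,-0.8,0,0.9,0],
])

```text
time_s: 18.25
ee_pos: [516.9, 75.7, 18.6]
tcp_rot: [0.653, 0.654, 0.27, -0.271]
ft_force: [0.8, 0.1, 0.7]
gripper_width: -0.5
```

```bash
python3 chk.py 17 518 134
```

```text
t 18.25 p [516.9  75.7  18.6] q [-0.51  0.49  1.84  0.68  1.34 -0.86] F [0.8 0.1 0.7] w -0.5 phi 90.0 th 44.9
ball (array([515.1, 134.7]), np.int32(51))
foot (array([490.1, 146. ]), 300, np.float64(14.6))
```

View pics/c17.png

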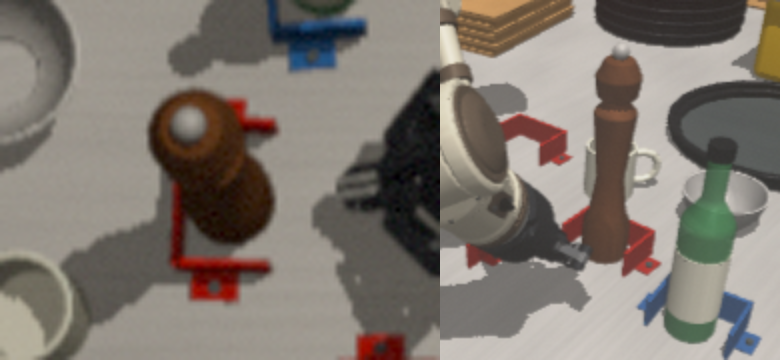

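Call:
carry_out([
  [5,-1,5,0,0,0,0],
  [10,-2,10,0,0,0,0],
  [15,-2,15,0,0,0,0],
  [19,-2,19,0,0,0,0],
  [22,-2,22,0,0,0,0],
  [23,-2,23,0,0,0,0],
])

```text
time_s: 18.95
ee_pos: [514.9, 108.1, 18.5]
tcp_rot: [0.653, 0.654, 0.27, -0.27]
ft_force: [-0.0, 0.7, 0.7]
gripper_width: -0.1
```

Call:
carry_out([
  [0.7,0,0.7,0,0,0,0],
  [1.4,0,1.4,0,0,0,0],
  [2.1,0,2.1,0,0,0,0],
])

```text
time_s: 19.25
ee_pos: [515.0, 111.0, 18.5]
tcp_rot: [0.653, 0.654, 0.27, -0.27]
ft_force: [-0.0, -0.6, 0.1]
gripper_width: -0.2
```

```bash
python3 chk.py 18 518 134
```

```text
t 19.25 p [515.  111.   18.5] q [-0.46  0.47  1.87  0.72  1.3  -0.83] F [-0.  -0.6  0.1] w -0.2 phi 90.0 th 44.9
ball (array([515. , 134.6]), np.int32(50))
foot (array([492.9, 146.6]), 298, np.float64(17.9))
```

View pics/c18.png

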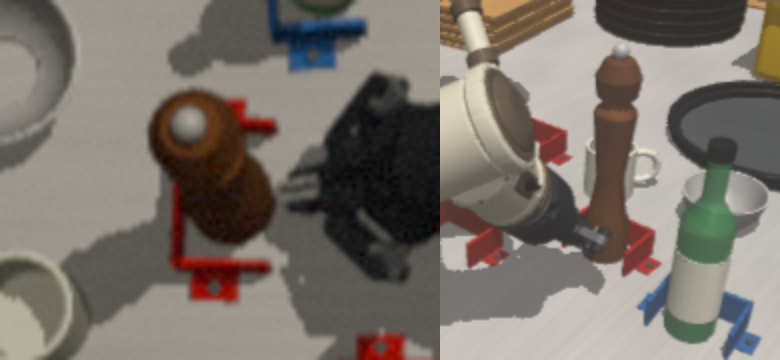

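Call:
carry_out([
  [0.7,0,0.7,0,0,0,0],
  [1.4,0,1.4,0,0,0,0],
  [2,0,2,0,0,0,0],
])

```text
time_s: 19.65
ee_pos: [515.0, 113.9, 18.4]
tcp_rot: [0.653, 0.654, 0.27, -0.27]
ft_force: [0.4, 0.4, 1.5]
gripper_width: -0.2
```

Call:
carry_out([
  [0.7,0,0.7,0,0,0,0],
  [1.4,0,1.4,0,0,0,0],
])

```text
time_s: 19.85
ee_pos: [515.3, 115.2, 18.4]
tcp_rot: [0.654, 0.654, 0.27, -0.27]
ft_force: [-1.1, -7.3, 2.1]
gripper_width: 0.0
```

Call:
carry_out([
  [0.7,0,0.7,0,0,0,0],
  [1,0,1,0,0,0,0],
])

```text
time_s: 20.05
ee_pos: [516.1, 115.2, 18.5]
tcp_rot: [0.654, 0.654, 0.269, -0.268]
ft_force: [-2.0, -8.0, 2.3]
gripper_width: -0.2
```

Call:
carry_out([
  [0.7,0,0.7,0,0,0,0],
  [1,0,1,0,0,0,0],
])

```text
time_s: 20.25
ee_pos: [516.9, 115.2, 18.5]
tcp_rot: [0.654, 0.655, 0.269, -0.267]
ft_force: [0.1, -8.6, 1.7]
gripper_width: -0.2
```

Force rose directly to 7–8 N with no sliding plateau and the tip stopped dead, so the mill is hard against the back wall. Withdrawing.

Call:
carry_out([
  [-2,0,-2,0,0,0,0],
  [-5,0,-5,0,0,0,0],
  [-12,0,-12,0,0,0,0],
  [-22,0,-22,0,0,0,0],
  [-36,0,-36,0,0,0,0],
  [-52,0,-52,0,0,0,0],
  [-68,0,-75,0,0,0,0],
  [-80,0,-100,0,0,0,0],
  [-80,0,-120,0,0,0,0],
  [-80,0,-120,0,0,0,0],
])

```text
time_s: 21.25
ee_pos: [518.5, -29.6, 49.4]
tcp_rot: [0.655, 0.655, 0.27, -0.264]
ft_force: [0.8, 0.3, -0.7]
gripper_width: -0.0
```

```bash
python3 chk.py 19 518 134
```

```text
t 21.25 p [518.5 -29.6  49.4] q [-0.67  0.49  1.74  0.59  1.47 -0.9 ] F [ 0.8  0.3 -0.7] w -0.0 phi 90.2 th 44.3
ball (array([515.5, 134.7]), np.int32(51))
foot (array([491.3, 145.9]), 257, np.float64(15.3))
```

View pics/t19.png

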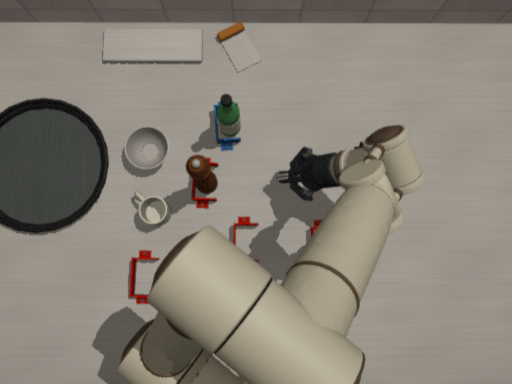

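View pics/c19.png

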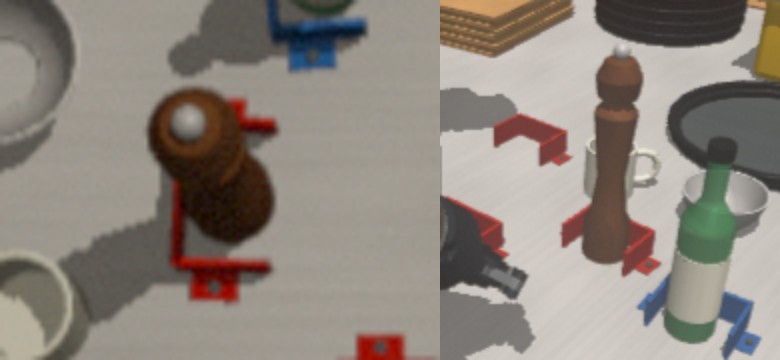

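The mill stands upright in the bay (top px (205,183)), its ball unchanged at y = 134.7. Bottle, bowl and mug are at their original pixels, and the hand is about 130 mm away.

```bash
python3 -c "
from h import *
st(); print(r.sign_off())"
```

```text
t 21.35 p [516.7 -26.4  47.8] q [-0.67  0.49  1.74  0.59  1.47 -0.9 ] F [-0.8  1.2 -0. ] w 0.5 phi 90.1 th 44.5
the job is handed in; nothing more can be done
None
```

The pepper mill is in the red bay farthest from the base (centre about (517, 132), beside the blue one), upright against the back wall. I handed the job in at about 21.4 s.

- **Method:** I leaned the hand back 45° and pushed low on the foot with half-open fingertips. I first slid the mill to just in front of the bay mouth, then straight in. Sliding took about 5 N.
- **Wall contact:** At the wall the force rose to 12 N and the fingertips stopped. When I withdrew, the ball on top moved back 3 mm, so I pressed again with closed fingers. The force went straight to 7–8 N without the mill sliding, and the ball read the same before and after (y = 134.7).
- **Last pictures:** The mill was upright in the bay. The bottle, bowl and mug were at their original pixels, and the hand was about 130 mm clear.
- **Checks that disagreed:**
    - My camera figure for home (y ≈ 132) and the final mill position (y ≈ 134.5) differ by 2–3 mm, about what the 2 mm calibration explains.
    - The automatic fit of the foot failed inside the bay, because the red walls confused it. The final foot position comes from edges I read in the picture, the ball and the contact force.

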